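Tilt-test the instrument feet and sort slick from gripping

TASK

Find out which of the four instrument feet have lost their grip: gently raise the plate of the tilt tester by its bar all the way to its stop, so that worn feet slide down into the trough by themselves and good ones stay put, then lower the plate gently until it is fully level again. Then sweep the feet that stayed across the level plate, without lifting them, over its open side into the separate tray that stands beside the plate, all the way in. Leave the worn feet in the trough and disturb nothing else on the bench.

Things in the scene. Friction and masses are not known exactly. Their poses are not given: they have to be found in the camera images.
- tester: Fixed bench tilt tester, 242 mm along its x by 270 mm along its y. Origin on the bench under the hinge line of the plate, midway along it; x points from the hinge towards the lift bar (roughly away from the robot), z up. The plate lies on the +x side, the catch trough on the -x side.
- tilt_plate (a joint): Angle of the aluminium plate (176 mm from the hinge along x, 270 mm wide, 8 mm thick): 0 = level, top face 40 mm above the bench; 0.40 = raised to its stop. Hinge along the tester's y, 40 mm above the bench, at the plate edge by the trough; the bar end goes up. Stiff: it stays where it is let go; the bar takes about 6 to 10 N up, a few N down. The plate's two sides (y) have no rim.
- lift_bar (a point): Middle of the lift bar: round steel bar 12 mm thick, 100 mm long along the tester's y, on two posts at its ends at the plate's far edge, 165 mm from the hinge line and 50 mm above the plate's face. Turns with the plate (its x along the plate away from the hinge, z normal to the plate).
- plate_row (a point): Point on the plate's top face, 75 mm from the hinge, at mid width (the edges lie 135 mm either side in y). x along the plate away from the hinge, z normal to it. The four feet stand near this line, about 50 mm apart along y.
- trough (a point): Centre of the floor of the catch trough along the hinge side of the tester. Inside it is 66 mm (x) by 258 mm (y); the floor is 34 mm above the bench, 6 mm below the plate's edge; the outer wall stands 22 mm above that floor. Axes as the tester.
- tray_floor (a point): Centre of the floor of the grey side tray, fixed beside the plate's left or right open side (4 mm gap; centre 201 mm from the tester's middle along y). Inside 140 (x) by 112 mm (y); floor 33 mm above the bench, 7 mm below the level plate; lips on the y sides 5 mm thick, 5.5 mm above the floor (below the plate's face); end walls (x) 24 mm above the floor. Axes parallel to the tester's.
- foot_1_mid (a point): Centre, half-way up without the stud, of instrument foot 1: rubber sole 34 x 34 x 6 mm under an aluminium block 31 x 31 x 15 mm, with a stud 8 mm thick and 9 mm high on top; about 70 g. z up; 50 mm above the bench on the level plate. The four look alike, and the numbers have no bearing on their places in the row; only the test shows which are worn slick.
- foot_2_mid (a point): Centre, half-way up without the stud, of instrument foot 2: rubber sole 34 x 34 x 6 mm under an aluminium block 31 x 31 x 15 mm, with a stud 8 mm thick and 9 mm high on top; about 70 g. z up; 50 mm above the bench on the level plate. The four look alike, and the numbers have no bearing on their places in the row; only the test shows which are worn slick.
- foot_3_mid (a point): Centre, half-way up without the stud, of instrument foot 3: rubber sole 34 x 34 x 6 mm under an aluminium block 31 x 31 x 15 mm, with a stud 8 mm thick and 9 mm high on top; about 70 g. z up; 50 mm above the bench on the level plate. The four look alike, and the numbers have no bearing on their places in the row; only the test shows which are worn slick.
- foot_4_mid (a point): Centre, half-way up without the stud, of instrument foot 4: rubber sole 34 x 34 x 6 mm under an aluminium block 31 x 31 x 15 mm, with a stud 8 mm thick and 9 mm high on top; about 70 g. z up; 50 mm above the bench on the level plate. The four look alike, and the numbers have no bearing on their places in the row; only the test shows which are worn slick.
- foot_1: The same foot 1; origin at the centre of the underside of its sole.
- foot_2: The same foot 2; origin at the centre of the underside of its sole.
- foot_3: The same foot 3; origin at the centre of the underside of its sole.
- foot_4: The same foot 4; origin at the centre of the underside of its sole.
- marker: Pen 135 mm long, lying; bystander, leave in place. Origin at the centre of its underside.
- tape_roll: Roll of tape lying flat, 98 mm across, 25 mm high, beside the plate on the side without the tray; bystander, leave in place. Origin at the centre of its underside.
- beaker_100: Small beaker, 55 mm across, 71 mm high; bystander, leave in place. Origin at the centre of its underside.
- petri_stack_0: Stack of culture dishes, 60 mm across, 60 mm high; bystander, leave in place. Origin at the centre of its underside.
There are look-alikes about, which are no part of the job. What is shaped like the foot_1 but blue or green is not meant. Leave any yellow look-alike of the foot_3 alone.

How it is judged (in metres and radians):
On the way, in this order (a step that is already met when the one before it is completed fails the run):
1. the plate is raised to its stop, the worn feet have slid into the trough and the good ones still stand on the plate (value of joint tilt_plate above 0.37 rad and x of foot_1_mid in the frame of trough between -0.04 and 0.021 m and y of foot_1_mid in the frame of trough between -0.14 and 0.14 m and z of foot_1_mid in the frame of trough between -0.01 and 0.04 m and x of foot_3_mid in the frame of trough between -0.04 and 0.021 m and y of foot_3_mid in the frame of trough between -0.14 and 0.14 m and z of foot_3_mid in the frame of trough between -0.01 and 0.04 m and x of foot_2_mid in the frame of plate_row between -0.05 and 0.08 m and y of foot_2_mid in the frame of plate_row between -0.13 and 0.13 m and z of foot_2_mid in the frame of plate_row between -0.01 and 0.03 m and x of foot_4_mid in the frame of plate_row between -0.05 and 0.08 m and y of foot_4_mid in the frame of plate_row between -0.13 and 0.13 m and z of foot_4_mid in the frame of plate_row between -0.01 and 0.03 m), for 0.2 s.
2. the plate is level again, the good feet still on it and the worn ones in the trough (value of joint tilt_plate below 0.03 rad and x of foot_1_mid in the frame of trough between -0.04 and 0.021 m and y of foot_1_mid in the frame of trough between -0.14 and 0.14 m and z of foot_1_mid in the frame of trough between -0.01 and 0.04 m and x of foot_3_mid in the frame of trough between -0.04 and 0.021 m and y of foot_3_mid in the frame of trough between -0.14 and 0.14 m and z of foot_3_mid in the frame of trough between -0.01 and 0.04 m and x of foot_2_mid in the frame of plate_row between -0.05 and 0.08 m and y of foot_2_mid in the frame of plate_row between -0.13 and 0.13 m and z of foot_2_mid in the frame of plate_row between -0.01 and 0.03 m and x of foot_4_mid in the frame of plate_row between -0.05 and 0.08 m and y of foot_4_mid in the frame of plate_row between -0.13 and 0.13 m and z of foot_4_mid in the frame of plate_row between -0.01 and 0.03 m), for 0.2 s.
At the end, for the whole second after the job is handed in: Both feet that stayed on the raised plate lie inside the side tray (centre within 62 mm in x and 45 mm in y of the tray's centre, in any attitude), both feet that slid lie in the trough (centre at least 15 mm past the hinge line), all are at rest, and the plate is level (below 0.03 rad) (x of foot_2_mid in the frame of tray_floor between -0.062 and 0.062 m and y of foot_2_mid in the frame of tray_floor between -0.045 and 0.045 m and z of foot_2_mid in the frame of tray_floor between -0.005 and 0.035 m and x of foot_4_mid in the frame of tray_floor between -0.062 and 0.062 m and y of foot_4_mid in the frame of tray_floor between -0.045 and 0.045 m and z of foot_4_mid in the frame of tray_floor between -0.005 and 0.035 m and x of foot_1_mid in the frame of trough between -0.04 and 0.021 m and y of foot_1_mid in the frame of trough between -0.14 and 0.14 m and z of foot_1_mid in the frame of trough between -0.01 and 0.04 m and x of foot_3_mid in the frame of trough between -0.04 and 0.021 m and y of foot_3_mid in the frame of trough between -0.14 and 0.14 m and z of foot_3_mid in the frame of trough between -0.01 and 0.04 m and linear speed of each of foot_1, foot_2, foot_3, foot_4 below 0.02 m/s and value of joint tilt_plate below 0.03 rad); the robot touches nothing.
It fails at once if a foot that stayed is lifted instead of swept (its centre more than 38 mm above the level plate) (value of joint tilt_plate below 0.05 rad and height (world z) of any of foot_2_mid, foot_4_mid above 0.088 m).
It fails at once if a foot falls onto the bench (height (world z) of any of foot_1_mid, foot_2_mid, foot_3_mid, foot_4_mid below 0.03 m).
It fails at once if the plate is dropped or slammed (faster than 1.5 rad/s) (velocity of joint tilt_plate below -1.5 rad/s or velocity of joint tilt_plate above 1.5 rad/s).
It fails at once if a bystander is moved by more than 40 mm (distance of any of marker, tape_roll, beaker_100, petri_stack_0 from where it was at the start of the episode above 0.04 m).
It also fails if it takes over 54 s, if anything falls off the work surface, if the arm or the gripper's body presses on something with over 40 N, if the wrist force passes 120 N, or if a joint passes its speed limit or range.

ROBOT

A 6-joint arm with a two-finger parallel gripper is mounted at the origin on a cart in front of the work surface, level with it; the furniture and walls round the work are solid. World frame = base frame: x ahead of the robot, y to its left, z up, the work surface at z = 0. Lengths are in mm, angles in rad, forces in N, time in s.
With the tool pointing down it reaches from about 225 to 875 mm from the base axis. Payload 3.4 kg.
Tool frame: the origin (TCP) lies midway between the tips of the shut fingers; the grasp point (between the pads) lies 19 mm behind it (env.tcp_to_grasp is the distance from the TCP to the grasp point, in mm); y points along the fingers, x is the direction in which the jaws open and shut, and the axes are right-handed (so a half turn about y gives the same grasp; the last joint's range is limited). The gripper opens to 85 mm and grips with 20 to 120 N. Pads are 22 mm wide; open, the fingers measure 114 mm over their backs; the gripper's body (76 mm by 85 mm) begins 54 mm behind the grasp point. The pads swing forward as they close: fully open they stand 13 mm farther back than shut.
Start: joints at [1.173, 0.276, 1.505, -0, 1.361, -0.121], TCP at [157.151, 553.142, 231.328] pointing down, gripper open.
Joint ranges: [-2.89, 2.89], [-0.75, 2.08], [0.22, 2.7], [-1.18, 4.32], [0.11, 2.71], [-2.7, 2.7]. Speed limits (rad/s): [2.57, 2.57, 3.14, 3.14, 3.14, 3.14].

INTERFACE

Orientations are given as a unit quaternion [w, x, y, z].
In Python, from workcell import env gives the robot as it stands.
- The arm moves only by the tool step_arm, never from a script. Its argument "commands" is a list that holds one entry, the list of rows, each a list of 5 numbers: the closure, from 0 (fully open) to 1 (shut), then the shift along the world's x, y, z in cm, then the turn about the world's z in rad. A call has exactly 10 rows; each row is the pose to reach, as a shift and turn from the pose measured when the call began; what a row does not reach only later rows make up. A row lasts 1/12 s, in which the tool goes at most 41.7 mm and 7.16 degrees, less where a joint would pass 70% of its speed; a pose out of reach is approached as far as the arm can. A call with a gripper value outside its range is refused whole. The fingers move at their own pace and stop on an object; "grip_force" is the grip in N (left out, the last holds). Time passes only in rows, so rows that repeat a pose let the fingers close, or fill a call up. It gives the time, the measured TCP pose, the force and the opening at its end, in the units of the state.
- env.read_state(): the state, without advancing time (a new reading comes with each control period).
- env.camera(name): name is "scene" or "side" or "wrist"; returns the picture (400x640x3 uint8, red, green, blue); there is no depth.
- env.camera_params(name): a dict with "fov_y" (degrees; the focal length in pixels is half the picture's height over the tangent of half this angle, whatever the lens; pixels are square), "cx", "cy" (the principal point, pixels), "k1" (the pictures are not rectified: a ray, as slopes to the right and down, at radius r is drawn at 1 + k1 r^2 times it, then the intrinsics apply), "position" and "orientation" of the camera in the world; the wrist camera has in their place "hand_eye" (4x4, takes a point from camera to tool coordinates, whose origin is the TCP and whose axes are the tool frame's). Camera axes: x right, y down, z forward; pixel columns grow to the right and rows downward; lengths in mm; the calibration is good to about 2 mm. A picture is of the moment at which its call begins: read the wrist's pose just before it. camera_params takes no time and is no camera call.
- env.finish_job(): hands the job in, once; it reports no verdict.
The state is a dict: "t": time; "q": joint angles; "dq": joint speeds; "tau": joint torques, N m; "tool_pos": TCP position; "eef_rot": TCP orientation; "contact_force": force on the tool from outside, world axes, zero at the start; "torque": the same for the moment, N m; "opening": opening from 0.0 (shut) to 1.0 (fully open).
Only numpy, scipy, OpenCV 4.12 (cv2) and the standard library are available. Lean on these libraries where they do the work, as an engineer would, in place of code of your own. Each camera call takes 0.05 s, during which the arm holds its last target.

## Working session

There is one attempt and no reset: what is moved stays moved. The work goes in short steps, Python scripts to look and compute and a tool call to move; the robot and the scene stay as the last step left them, time stands still between calls to the robot, and variables do not carry over. Pictures are saved under pics/ and viewed, and the job is handed in when it is done.

Besides the shell and the picture viewer there is one more tool, called as name(argument=value, ...), one argument or row to a line, values as JSON. step_arm: Moves the arm, as the interface text tells. Its arguments: {"type":"object","properties":{"commands":{"type":"array","items":{"type":"array","items":{"type":"array","items":{"type":"number"}}}},"grip_force":{"type":"number"}},"required":["commands"]}

```bash
mkdir -p pics
python3 - <<'E'
from workcell import env
import cv2,json
print(env.read_state())
for n in ["scene","side","wrist"]:
    cv2.imwrite(f"pics/{n}0.png",env.camera(n)[:,:,::-1]); print(n,env.camera_params(n))
E
```

```text
{'t': 0.0, 'q': array([ 1.17299358e+00,  2.76564712e-01,  1.50613714e+00, -1.24602215e-05,
        1.36067810e+00, -1.20972822e-01]), 'dq': array([-1.79469964e-03, -6.85978763e-05,  1.94557399e-03, -5.86563375e-05,
        1.15594594e-03,  4.90134740e-04]), 'tau': array([ 7.07000381e-04, -4.16780698e+01, -2.45806664e+01,  9.76128763e-05,
        1.09480342e-02,  3.58901116e-05]), 'tool_pos': array([156.94101248, 552.6207487 , 230.45537124]), 'eef_rot': array([-0.56388289,  0.56452489,  0.42568751, -0.42677615]), 'contact_force': array([ 0.31837486, -0.30515903, -0.26580879]), 'torque': array([-0.02981951,  0.02609225,  0.06190123]), 'opening': 1.0007990413187953}
scene {'fov_y': 42.64941832897894, 'cx': 319.1826609099501, 'cy': 196.1213550195999, 'k1': -0.14952557590422708, 'position': array([-186.13843364,  684.34566662, 1011.85149675]), 'orientation': array([ 0.17572535, -0.38573015,  0.83101203, -0.36021086])}
side {'fov_y': 43.882105504619474, 'cx': 320.2613322717944, 'cy': 200.71121361881643, 'k1': -0.04534563830482868, 'position': array([ 482.75730599, -983.96697616, 1004.23312735]), 'orientation': array([-0.40626954,  0.91177564, -0.05735292,  0.01791307])}
wrist {'fov_y': 63.57462193368187, 'cx': 318.8538595410462, 'cy': 197.12981807371827, 'k1': -0.0307825882913517, 'hand_eye': array([[ 9.99999493e-01,  2.55284988e-04,  9.74296304e-04,
         9.88336129e-01],
       [-8.62153363e-04, -2.83125319e-01,  9.59082536e-01,
        -1.42117024e+02],
       [ 5.20687326e-04, -9.59082889e-01, -2.83124955e-01,
         7.18426895e+01],
       [ 0.00000000e+00,  0.00000000e+00,  0.00000000e+00,
         1.00000000e+00]])}
```

View pics/scene0.png

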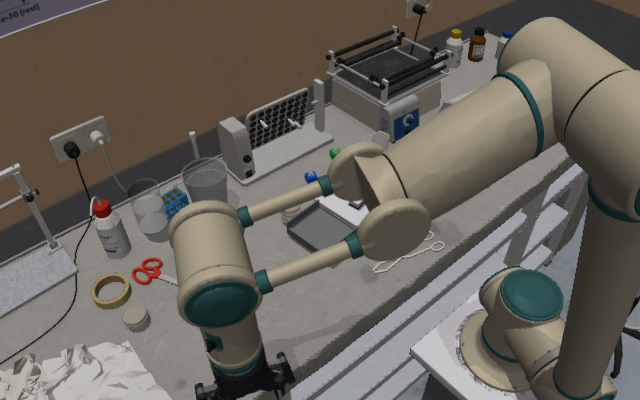

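View pics/side0.png

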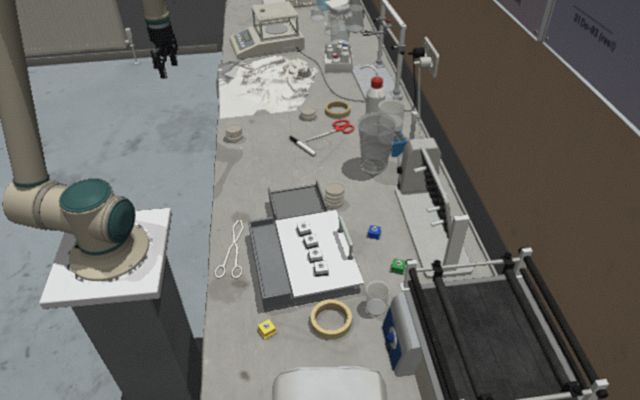

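View pics/wrist0.png

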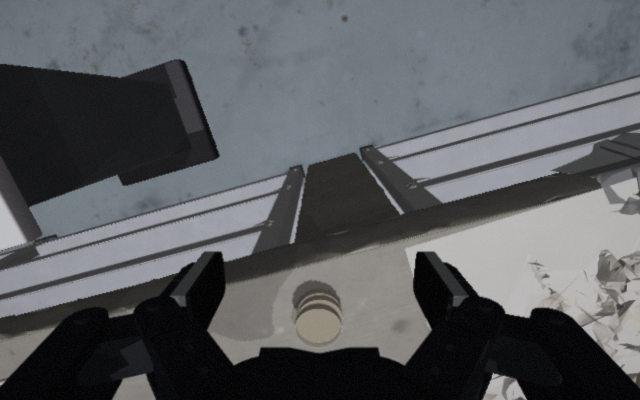

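```bash
cat > h.py <<'E'
import numpy as np,cv2
from scipy.spatial.transform import Rotation as R
def cam(P,state=None):
    f=200/np.tan(np.radians(P['fov_y'])/2)
    if 'hand_eye' in P:
        q=state['eef_rot'];T=np.eye(4);T[:3,:3]=R.from_quat([q[1],q[2],q[3],q[0]]).as_matrix();T[:3,3]=state['tool_pos']
        H=T@P['hand_eye'];return f,P['cx'],P['cy'],P['k1'],H[:3,:3],H[:3,3]
    q=P['orientation'];return f,P['cx'],P['cy'],P['k1'],R.from_quat([q[1],q[2],q[3],q[0]]).as_matrix(),P['position']
def K(c): return np.array([[c[0],0,c[1]],[0,c[0],c[2]],[0,0,1.]]),np.array([c[3],0,0,0,0.])
def ray(c,uv):
    k,d=K(c);p=cv2.undistortPoints(np.array([[uv]],float),k,d)[0,0]
    return c[4]@np.array([p[0],p[1],1])
def onz(c,uv,z):
    r=ray(c,uv);return c[5]+r*(z-c[5][2])/r[2]
def proj(c,X):
    k,d=K(c);X=(np.atleast_2d(X)-c[5])@c[4]
    return cv2.projectPoints(X,np.zeros(3),np.zeros(3),k,d)[0][:,0]
E
python3 - <<'E'
import cv2
im=cv2.imread("pics/side0.png")
cv2.imwrite("pics/side0c.png",cv2.resize(im[170:330,235:395],None,fx=3.7,fy=3.7,interpolation=cv2.INTER_CUBIC))
E
```

```text
(no output)
```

View pics/side0c.png

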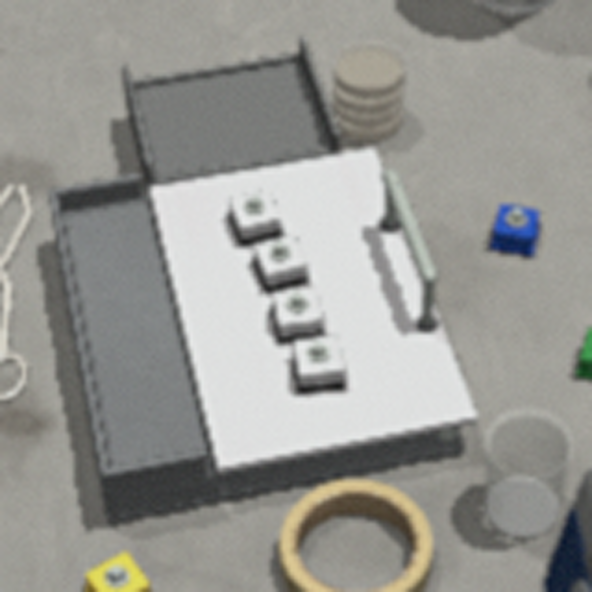

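```bash
cat >> h.py <<'E'
from scipy.optimize import least_squares
E
python3 - <<'E'
from workcell import env
from h import *
c=cam(env.camera_params("side"))
cr=lambda u,v:(235+(u+.5)/3.7-.5,170+(v+.5)/3.7-.5)
loc=np.array([[0,135,40],[176,135,40],[176,-135,40],[0,-135,40]],float)
px=np.array([cr(152,185),cr(378,150),cr(475,418),cr(216,470)])
for p in px: print(onz(c,p,40).round(1))
def W(s,l):
    a=s[2];return l@np.array([[np.cos(a),np.sin(a),0],[-np.sin(a),np.cos(a),0],[0,0,1]])+[s[0],s[1],0]
s=least_squares(lambda s:(proj(c,W(s,loc))-px).ravel(),[450,0,0]);print(s.x,s.fun.round(1))
S=s.x;np.save("S.npy",S)
d=lambda p:(p-[S[0],S[1],0])@np.array([[np.cos(S[2]),-np.sin(S[2]),0],[np.sin(S[2]),np.cos(S[2]),0],[0,0,1]])
print("bar",W(S,np.array([[165,0,90],[165,50,90],[165,-50,90]])).round(1))
print("tray",W(S,np.array([[75,201,33]])))
for n,p,z in [("f1stud",(254,204),69),("f2",(280,256),69),("f3",(298,305),69),("f4",(318,354),69),("barend",(390,178),96),("barend2",(430,278),96),("petri top",(370,66),60),("petri bot",(370,118),0),("beak",(525,500),2),("tape",(356,545),25)]:
    w=onz(c,cr(*p),z);print(n,w.round(1),d(w).round(1))
E
```

```text
[464.4  18.9  40. ]
[638.7  34.3  40. ]
[ 665.1 -231.6   40. ]
[ 491.4 -251.7   40. ]
[ 4.77317139e+02 -1.16230707e+02  1.00281235e-01] [-0.2  0.2 -0.  -0.3  0.4  0.4 -0.3 -0.4]
bar [[ 641.5  -99.7   90. ]
 [ 636.5  -50.    90. ]
 [ 646.5 -149.5   90. ]]
tray [[531.81758064  91.26797249  33.        ]]
f1stud [537.1 -40.8  69. ] [67. 69. 69.]
f2 [550.3 -94.8  69. ] [74.8 14.  69. ]
f3 [ 557.7 -142.3   69. ] [ 77.4 -34.   69. ]
f4 [ 566.  -187.5   69. ] [ 81.1 -79.8  69. ]
barend [633.9 -54.8  96. ] [162.   45.4  96. ]
barend2 [ 646.2 -154.1   96. ] [164.3 -54.6  96. ]
petri top [643.2 110.2  60. ] [187.7 208.7  60. ]
petri bot [644.2 115.1  -0. ] [189.2 213.5  -0. ]
beak [ 692.6 -273.9    2. ] [ 198.4 -178.4    2. ]
tape [ 574.9 -310.3   25. ] [  77.6 -202.8   25. ]
```

Run:
```python
from workcell import env
from h import *
s=env.read_state();q=s['eef_rot'];M=R.from_quat([q[1],q[2],q[3],q[0]]).as_matrix()
print(M.round(3)); print("toolx yaw",np.arctan2(M[1,0],M[0,0]),s['tool_pos'],np.array([641.5,-99.7])-s['tool_pos'][:2])
```

```text
[[ 0.273 -0.001 -0.962]
 [ 0.962 -0.001  0.273]
 [-0.001 -1.     0.   ]]
toolx yaw 1.2940452188680758 [156.98503013 552.77868477 230.64888236] [ 484.51496987 -652.47868477]
```

step_arm(
  commands=[
    [[0, 2.4, -3.2, 0, -0.06], [0, 4.8, -6.5, 0, -0.12], [0, 7.2, -9.8, 0, -0.18], [0, 9.6, -13, 0, -0.24], [0, 12, -16.3, 0, -0.3], [0, 14.5, -19.5, 0, -0.36], [0, 17, -22.8, 0, -0.42], [0, 19.4, -26, 0, -0.48], [0, 21.8, -29.3, 0, -0.54], [0, 24.2, -32.6, 0, -0.6]],
  ],
)

```text
t: 0.98
tool_pos: [399.6, 224.9, 230.6]
eef_rot: [-0.665, 0.665, 0.239, -0.24]
contact_force: [0.1, 0.1, -0.6]
opening: 1.0
```

step_arm(
  commands=[
    [[0, 2.4, -3.2, 0, -0.06], [0, 4.8, -6.5, 0, -0.12], [0, 7.2, -9.8, 0, -0.18], [0, 9.6, -13, 0, -0.24], [0, 12, -16.3, 0, -0.3], [0, 14.5, -19.5, 0, -0.36], [0, 17, -22.8, 0, -0.42], [0, 19.4, -26, 0, -0.48], [0, 21.8, -29.3, 0, -0.54], [0, 24.2, -32.6, 0, -0.6]],
  ],
)

```text
t: 1.82
tool_pos: [642.2, -102.8, 230.1]
eef_rot: [0.707, -0.706, -0.03, 0.032]
contact_force: [0.9, 1.3, 0.1]
opening: 0.995
```

```bash
cat > snap.py <<'E'
import sys
from workcell import env
from h import *
tag=sys.argv[1]
s=env.read_state();q=s['eef_rot'];M=R.from_quat([q[1],q[2],q[3],q[0]]).as_matrix()
print("t",s['t'],"pos",s['tool_pos'].round(1),"yaw",np.arctan2(M[1,0],M[0,0]).round(3),"F",s['contact_force'].round(1),"op",s['opening'])
np.savez(f"st_{tag}.npz",tool_pos=s['tool_pos'],eef_rot=s['eef_rot'])
for n in sys.argv[2:]: cv2.imwrite(f"pics/{n}_{tag}.png",env.camera(n)[:,:,::-1])
E
python3 snap.py a wrist scene
```

```text
t 1.8167 pos [ 642.2 -102.8  230.1] yaw 0.088 F [0.9 1.3 0.1] op 0.9950184651807379
```

View pics/wrist_a.png

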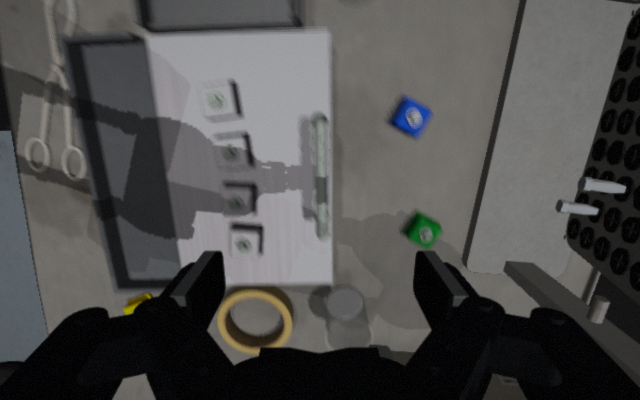

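View pics/scene_a.png

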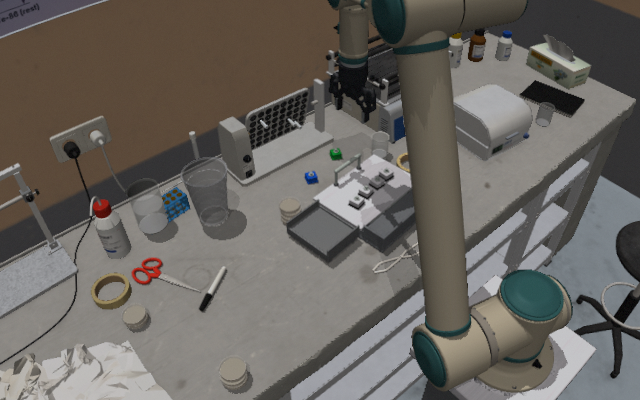

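Run:
```python
from workcell import env
from h import *
c=cam(env.camera_params("wrist"),np.load("st_a.npz"))
for p in [(320,118),(322,236)]: print(onz(c,p,93).round(1))
for p in [(147,32),(329,30),(331,285)]: print(onz(c,p,40).round(1))
for p in [(218,101),(233,151),(236,202),(245,242)]: print(onz(c,p,69).round(1))
S=np.load("S.npy");print(S)
```

```text
[638.2 -42.7  93. ]
[ 649.7 -149.4   93. ]
[468.1  20.6  40. ]
[639.8  36.2  40. ]
[ 668.3 -232.8   40. ]
[545.  -36.7  69. ]
[559.4 -81.   69. ]
[ 563.1 -131.2   69. ]
[ 572.9 -173.3   69. ]
[ 4.77317139e+02 -1.16230707e+02  1.00281235e-01]
```

step_arm(
  commands=[
    [[0, 0.1, 0.2, -2.5, 0.012], [0, 0.1, 0.4, -5, 0.012], [0, 0.1, 0.4, -7.5, 0.012], [0, 0.1, 0.4, -10, 0.012], [0, 0.1, 0.4, -12, 0.012], [0, 0.1, 0.4, -13.5, 0.012], [0, 0.1, 0.4, -15, 0.012], [0, 0.1, 0.4, -15.9, 0.012], [0, 0.1, 0.4, -15.9, 0.012], [0, 0.1, 0.4, -15.9, 0.012]],
  ],
)

```text
t: 2.75
tool_pos: [645.5, -102.5, 69.6]
eef_rot: [-0.705, 0.707, 0.034, -0.035]
contact_force: [0.8, -0.7, 0.5]
opening: 0.997
```

```bash
python3 snap.py b wrist side
```

```text
t 2.75 pos [ 645.5 -102.5   69.6] yaw 0.098 F [ 0.8 -0.7  0.5] op 0.9974288868219378
```

View pics/wrist_b.png

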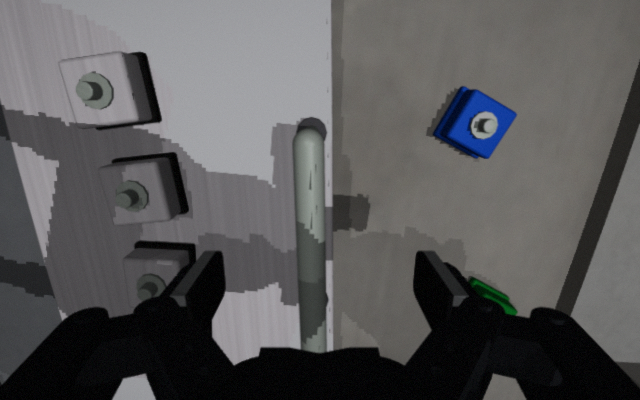

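View pics/side_b.png

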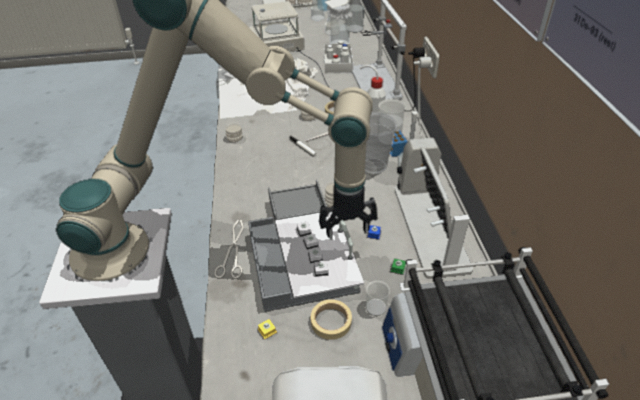

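Run:
```python
from workcell import env
from h import *
c=cam(env.camera_params("wrist"),np.load("st_b.npz"))
for p in [(309,135),(312,330)]: print(onz(c,p,96).round(1))
print(proj(c,[[645.5,-102.5,88.6]]))
```

```text
[636.4 -41.4  96. ]
[ 645.1 -123.1   96. ]
[[317.77348025 278.66622278]]
```

step_arm(
  commands=[
    [[0, -0.25, 0.2, 0.1, 0], [0.3, -0.25, 0.2, 0.1, 0], [0.5, -0.25, 0.2, 0.1, 0], [0.7, -0.25, 0.2, 0.1, 0], [0.8, -0.25, 0.2, 0.1, 0], [0.9, -0.25, 0.2, 0.1, 0], [1, -0.25, 0.2, 0.1, 0], [1, -0.25, 0.2, 0.1, 0], [1, -0.25, 0.2, 0.1, 0], [1, -0.25, 0.2, 0.1, 0]],
  ],
  grip_force=50,
)

```text
t: 3.68
tool_pos: [642.1, -101.1, 71.9]
eef_rot: [-0.705, 0.707, 0.034, -0.036]
contact_force: [-5.2, -1.2, 3.9]
opening: 0.12
```

step_arm(
  commands=[
    [[1, -0.1, -0.01, 0.33, 0], [1, -0.21, -0.02, 0.66, 0], [1, -0.33, -0.03, 0.98, 0], [1, -0.45, -0.05, 1.3, 0], [1, -0.58, -0.06, 1.62, 0], [1, -0.71, -0.07, 1.94, 0], [1, -0.86, -0.09, 2.25, 0], [1, -1.0, -0.1, 2.57, 0], [1, -1.15, -0.12, 2.88, 0], [1, -1.31, -0.13, 3.18, 0]],
  ],
)

```text
t: 4.52
tool_pos: [629.2, -102.6, 104.2]
eef_rot: [-0.705, 0.708, 0.034, -0.035]
contact_force: [3.6, -0.3, -8.7]
opening: 0.116
```

```bash
python3 snap.py c side
```

```text
t 4.5167 pos [ 629.2 -102.6  104.2] yaw 0.098 F [ 3.6 -0.3 -8.7] op 0.11570515379895986
```

View pics/side_c.png

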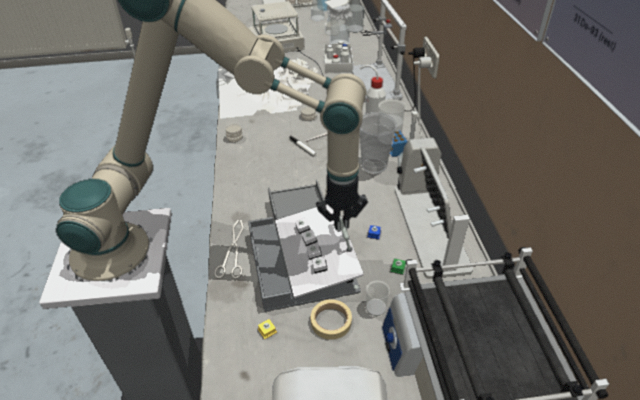

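step_arm(
  commands=[
    [[1, -0.17, -0.02, 0.3, 0], [1, -0.34, -0.03, 0.6, 0], [1, -0.52, -0.05, 0.9, 0], [1, -0.7, -0.07, 1.18, 0], [1, -0.9, -0.09, 1.47, 0], [1, -1.09, -0.11, 1.75, 0], [1, -1.29, -0.13, 2.03, 0], [1, -1.49, -0.15, 2.3, 0], [1, -1.71, -0.17, 2.57, 0], [1, -1.92, -0.19, 2.83, 0]],
  ],
)

```text
t: 5.4
tool_pos: [610.1, -104.8, 133.9]
eef_rot: [-0.705, 0.708, 0.035, -0.035]
contact_force: [5.3, -2.3, -8.5]
opening: 0.123
```

```bash
python3 snap.py d side; python3 -c "
import cv2
im=cv2.imread('pics/side_d.png');cv2.imwrite('pics/side_dc.png',cv2.resize(im[170:330,235:395],None,fx=3.7,fy=3.7,interpolation=cv2.INTER_CUBIC))"
```

```text
t 5.4 pos [ 610.1 -104.8  133.9] yaw 0.098 F [ 5.3 -2.3 -8.5] op 0.1225514157806242
```

View pics/side_dc.png

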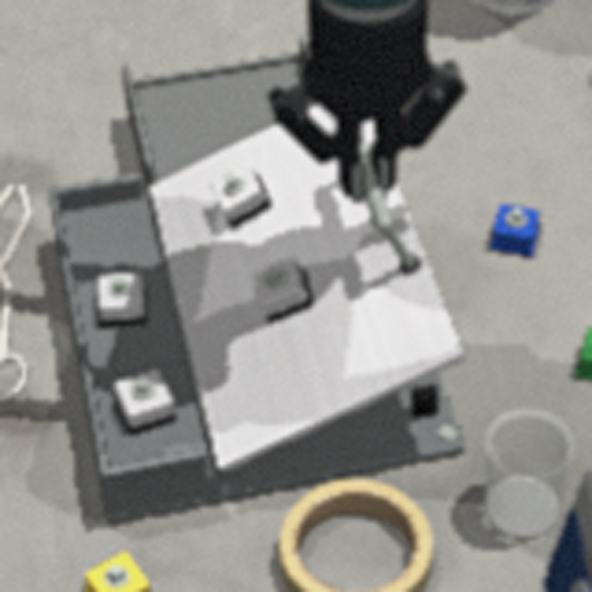

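step_arm(
  commands=[
    [[1, -0.1, -0.01, 0.12, 0], [1, -0.2, -0.02, 0.25, 0], [1, -0.3, -0.03, 0.37, 0], [1, -0.4, -0.04, 0.48, 0], [1, -0.4, -0.04, 0.48, 0], [1, -0.4, -0.04, 0.48, 0], [1, -0.4, -0.04, 0.48, 0], [1, -0.4, -0.04, 0.48, 0], [1, -0.4, -0.04, 0.48, 0], [1, -0.4, -0.04, 0.48, 0]],
  ],
)

```text
t: 6.28
tool_pos: [609.6, -104.8, 134.9]
eef_rot: [-0.705, 0.707, 0.036, -0.033]
contact_force: [19.3, -1.3, -32.6]
opening: 0.117
```

```bash
python3 snap.py e side wrist; python3 -c "
import cv2
im=cv2.imread('pics/side_e.png');cv2.imwrite('pics/side_ec.png',cv2.resize(im[170:330,235:395],None,fx=3.7,fy=3.7,interpolation=cv2.INTER_CUBIC))"
```

```text
t 6.2833 pos [ 609.6 -104.8  134.9] yaw 0.098 F [ 19.3  -1.3 -32.6] op 0.11692016340056793
```

View pics/side_ec.png

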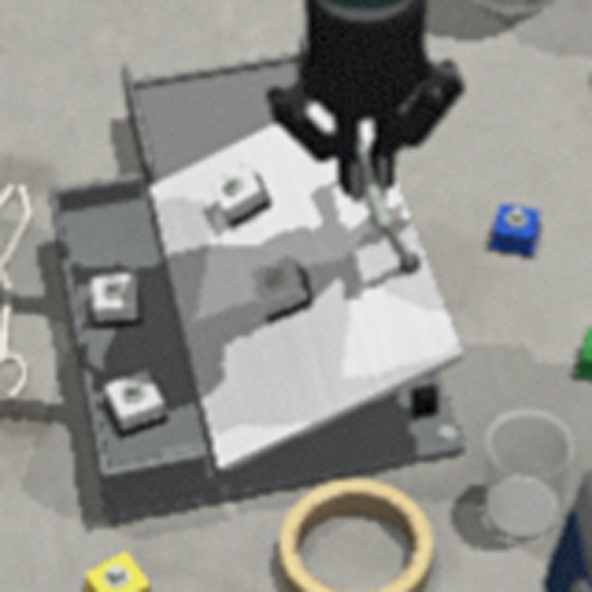

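View pics/wrist_e.png

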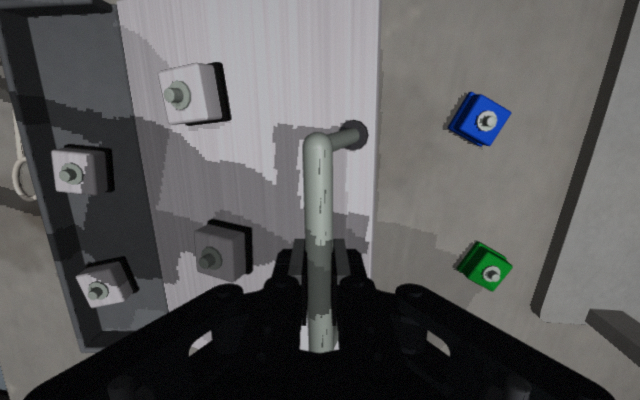

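step_arm(
  commands=[
    [[1, 0.22, 0.02, -0.27, 0], [1, 0.43, 0.04, -0.55, 0], [1, 0.64, 0.06, -0.82, 0], [1, 0.84, 0.08, -1.1, 0], [1, 1.03, 0.1, -1.4, 0], [1, 1.22, 0.12, -1.7, 0], [1, 1.4, 0.14, -2.0, 0], [1, 1.58, 0.16, -2.3, 0], [1, 1.75, 0.18, -2.6, 0], [1, 1.92, 0.2, -2.9, 0]],
  ],
)

```text
t: 7.22
tool_pos: [628.3, -102.7, 106.3]
eef_rot: [-0.705, 0.707, 0.036, -0.033]
contact_force: [-3.0, -0.6, 5.1]
opening: 0.115
```

```bash
python3 snap.py f
```

```text
t 7.2167 pos [ 628.3 -102.7  106.3] yaw 0.098 F [-3.  -0.6  5.1] op 0.11486586614793708
```

step_arm(
  commands=[
    [[1, 0.16, 0.02, -0.31, 0], [1, 0.31, 0.03, -0.62, 0], [1, 0.46, 0.05, -0.93, 0], [1, 0.6, 0.06, -1.25, 0], [1, 0.74, 0.08, -1.57, 0], [1, 0.87, 0.09, -1.9, 0], [1, 0.99, 0.1, -2.22, 0], [1, 1.11, 0.11, -2.55, 0], [1, 1.22, 0.12, -2.87, 0], [1, 1.32, 0.13, -3.2, 0]],
  ],
)

```text
t: 8.05
tool_pos: [641.6, -101.2, 74.1]
eef_rot: [-0.705, 0.707, 0.036, -0.033]
contact_force: [0.1, 1.0, 2.9]
opening: 0.12
```

step_arm(
  commands=[
    [[1, 0.05, 0.01, -0.1, 0], [1, 0.08, 0.01, -0.25, 0], [1, 0.08, 0.01, -0.4, 0], [1, 0.08, 0.01, -0.5, 0], [1, 0.08, 0.01, -0.6, 0], [1, 0.08, 0.01, -0.6, 0], [1, 0.08, 0.01, -0.6, 0], [1, 0.08, 0.01, -0.6, 0], [1, 0.08, 0.01, -0.6, 0], [1, 0.08, 0.01, -0.6, 0]],
  ],
)

```text
t: 8.88
tool_pos: [642.2, -101.2, 71.8]
eef_rot: [-0.705, 0.708, 0.037, -0.033]
contact_force: [-8.2, 1.0, 21.8]
opening: 0.122
```

```bash
python3 snap.py g side; python3 -c "
import cv2
im=cv2.imread('pics/side_g.png');cv2.imwrite('pics/side_gc.png',cv2.resize(im[170:330,235:395],None,fx=3.7,fy=3.7,interpolation=cv2.INTER_CUBIC))"
```

```text
t 8.8833 pos [ 642.2 -101.2   71.8] yaw 0.098 F [-8.2  1.  21.8] op 0.12244017770741339
```

View pics/side_gc.png

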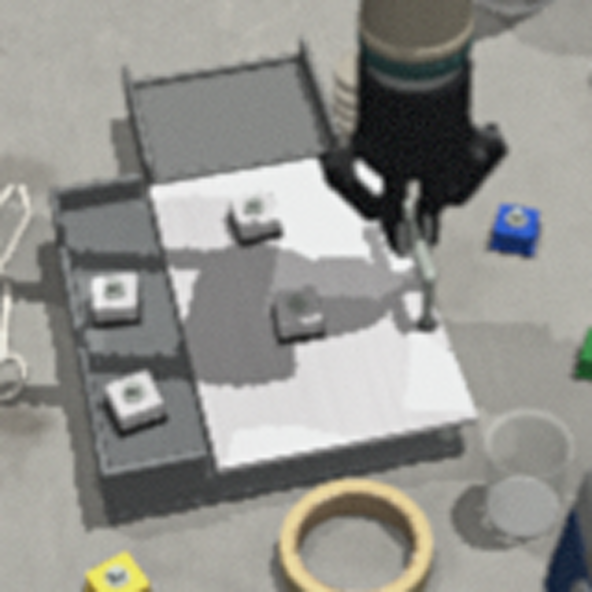

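step_arm(
  commands=[
    [[1, 0, 0, 0, 0], [0.7, 0, 0, 0, 0], [0.3, 0, 0, 0, 0], [0, 0, 0, 0, 0], [0, 0, 0, 0, 0], [0, 0, 0, 0.5, 0], [0, 0, 0, 2, 0], [0, 0, 0, 4.5, 0], [0, 0, 0, 7, 0], [0, 0, 0, 10, 0]],
  ],
)

```text
t: 9.77
tool_pos: [641.5, -100.9, 171.7]
eef_rot: [-0.705, 0.707, 0.036, -0.033]
contact_force: [0.7, 1.0, -0.7]
opening: 1.001
```

```bash
python3 snap.py i side wrist; python3 -c "
import cv2
im=cv2.imread('pics/side_i.png');cv2.imwrite('pics/side_ic.png',cv2.resize(im[170:330,235:395],None,fx=3.7,fy=3.7,interpolation=cv2.INTER_CUBIC))"
```

```text
t 9.7667 pos [ 641.5 -100.9  171.7] yaw 0.098 F [ 0.7  1.  -0.7] op 1.0010577600574375
```

View pics/side_ic.png

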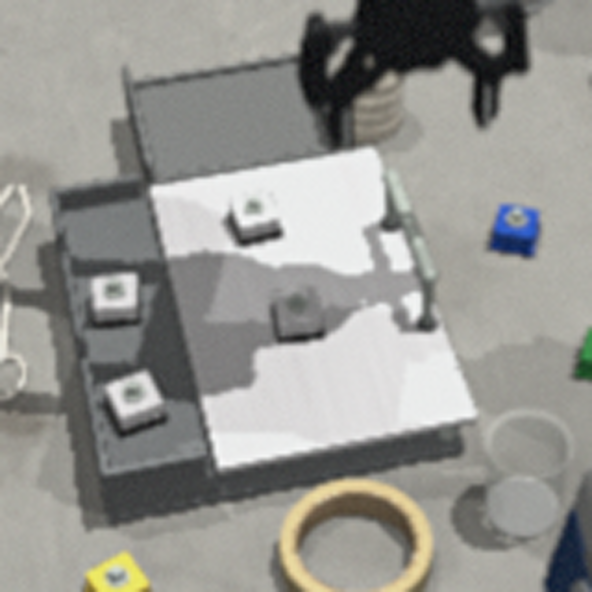

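View pics/wrist_i.png

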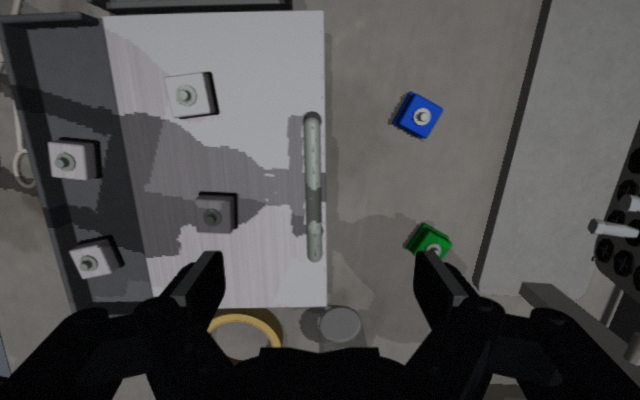

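Run:
```python
from workcell import env
from h import *
S=np.load("S.npy")
d=lambda p:(p-[S[0],S[1],0])@np.array([[np.cos(S[2]),-np.sin(S[2]),0],[np.sin(S[2]),np.cos(S[2]),0],[0,0,1]])
c=cam(env.camera_params("wrist"),np.load("st_i.npz"))
for n,p,z in [("A",(185,96),66),("B",(212,217),66),("barT",(312,120),95),("barB",(315,256),95),("c1",(106,18),40),("c2",(323,12),40),("c3",(327,305),40)]:
    w=onz(c,p,z);print(n,w.round(1),d(w).round(1))
c=cam(env.camera_params("side"))
cr=lambda u,v:(235+(u+.5)/3.7-.5,170+(v+.5)/3.7-.5)
for n,p,z in [("A",(255,207),66),("B",(299,302),66),("t1",(134,88),33),("t1top",(125,68),57),("t2top",(304,42),57),("t3top",(340,150),57),("t4",(150,180),40),("w1",(114,290),60),("w2",(133,394),60)]:
    w=onz(c,cr(*p),z);print(n,w.round(1),d(w).round(1))
```

```text
A [536.7 -33.4  66. ] [67.4 76.5 66. ]
B [ 557.3 -126.5   66. ] [ 78.5 -18.2  66. ]
barT [631.8 -40.1  95. ] [161.3  60.2  95. ]
barB [ 643.2 -138.6   95. ] [162.8 -38.9  95. ]
c1 [465.4  19.   40. ] [  1.7 135.7  40. ]
c2 [632.1  38.   40. ] [169.4 138.   40. ]
c3 [ 662.3 -218.5   40. ] [ 173.8 -120.2   40. ]
A [537.7 -41.   66. ] [67.6 68.8 66. ]
B [ 558.9 -136.9   66. ] [ 79.1 -28.8  66. ]
t1 [455.8 140.2  33. ] [  4.2 257.3  33. ]
t1top [450.4 137.6  57. ] [ -1.3 255.3  57. ]
t2top [595.2 150.4  57. ] [144.  253.5  57. ]
t3top [607.6  20.2  57. ] [143.3 122.7  57. ]
t4 [463.2  24.5  40. ] [ -0.  141.4  40. ]
w1 [ 432.9 -103.5   60. ] [-43.   17.2  60. ]
w2 [ 441.7 -198.2   60. ] [-43.6 -78.   60. ]
```

step_arm(
  commands=[
    [[0.5, -2.7, -2.9, 0, 0], [1, -5.4, -5.8, 0, 0], [1, -8.1, -8.7, 0, 0], [1, -8.1, -8.7, -1.5, 0], [1, -8.1, -8.7, -4, 0], [1, -8.1, -8.7, -6.5, 0], [1, -8.1, -8.7, -9, 0], [1, -8.1, -8.7, -11, 0], [1, -8.1, -8.7, -12.5, 0], [1, -8.1, -8.7, -12.8, 0]],
  ],
)

```text
t: 10.7
tool_pos: [562.5, -187.9, 46.4]
eef_rot: [-0.705, 0.708, 0.038, -0.031]
contact_force: [-0.4, 0.3, 0.0]
opening: 0.001
```

```bash
python3 snap.py j side; python3 -c "
import cv2
im=cv2.imread('pics/side_j.png');cv2.imwrite('pics/side_jc.png',cv2.resize(im[170:330,235:395],None,fx=3.7,fy=3.7,interpolation=cv2.INTER_CUBIC))"
```

```text
t 10.7 pos [ 562.5 -187.9   46.4] yaw 0.098 F [-0.4  0.3  0. ] op 0.0012956481017788767
```

View pics/side_jc.png

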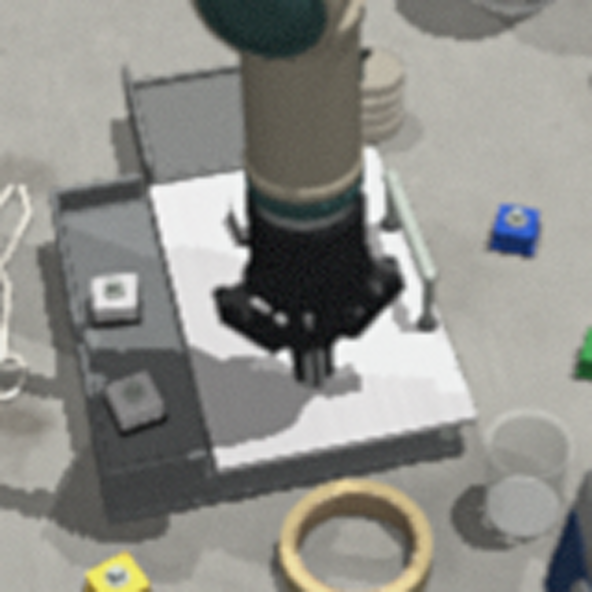

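step_arm(
  commands=[
    [[1, -0.1, 0.9, -0.2, 0], [1, -0.2, 1.8, -0.2, 0], [1, -0.3, 2.7, -0.2, 0], [1, -0.4, 3.6, -0.2, 0], [1, -0.5, 4.5, -0.2, 0], [1, -0.6, 5.4, -0.2, 0], [1, -0.65, 6.3, -0.2, 0], [1, -0.75, 7.2, -0.2, 0], [1, -0.85, 8.1, -0.2, 0], [1, -0.9, 9, -0.2, 0]],
  ],
)

```text
t: 11.58
tool_pos: [554.0, -97.3, 45.4]
eef_rot: [-0.705, 0.708, 0.039, -0.03]
contact_force: [-1.0, -1.5, 1.3]
opening: 0.002
```

```bash
python3 snap.py k side wrist; python3 -c "
import cv2
im=cv2.imread('pics/side_k.png');cv2.imwrite('pics/side_kc.png',cv2.resize(im[170:330,235:395],None,fx=3.7,fy=3.7,interpolation=cv2.INTER_CUBIC))"
```

```text
t 11.5833 pos [554.  -97.3  45.4] yaw 0.098 F [-1.  -1.5  1.3] op 0.0015923783329504565
```

View pics/side_kc.png

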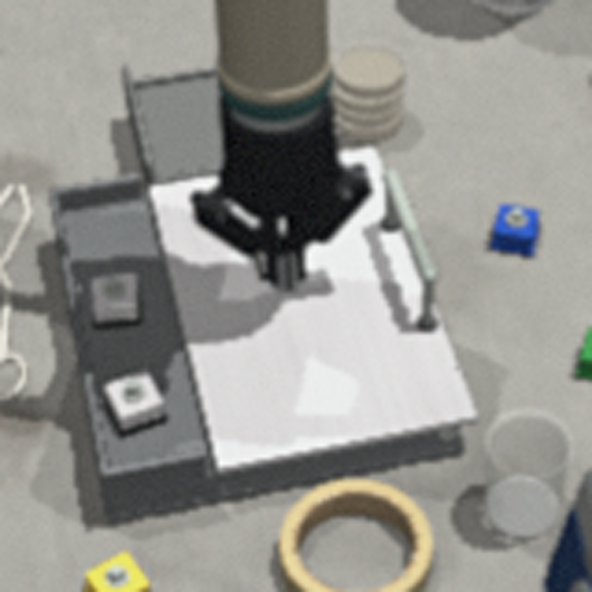

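View pics/wrist_k.png

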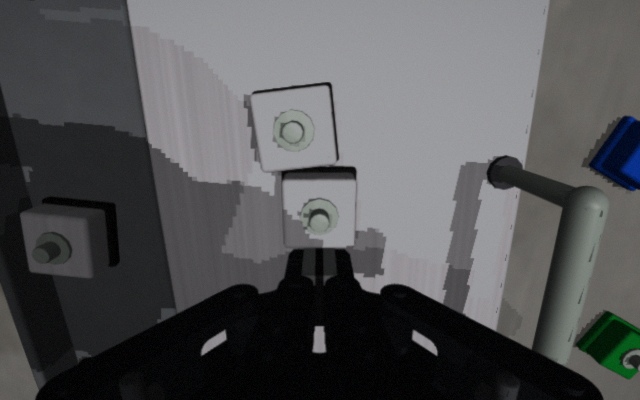

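step_arm(
  commands=[
    [[1, -0.1, 0.8, 0, 0], [1, -0.2, 1.6, 0, 0], [1, -0.25, 2.4, 0, 0], [1, -0.3, 3.2, 0, 0], [1, -0.4, 4, 0, 0], [1, -0.5, 4.8, 0, 0], [1, -0.55, 5.6, 0, 0], [1, -0.65, 6.4, 0, 0], [1, -0.7, 7.2, 0, 0], [1, -0.8, 8, 0, 0]],
  ],
)

```text
t: 12.52
tool_pos: [545.5, -15.6, 45.2]
eef_rot: [-0.705, 0.708, 0.039, -0.031]
contact_force: [-0.5, -0.8, 0.8]
opening: 0.0
```

```bash
python3 snap.py l wrist
```

```text
t 12.5167 pos [545.5 -15.6  45.2] yaw 0.099 F [-0.5 -0.8  0.8] op 0.00036191468040903225
```

View pics/wrist_l.png

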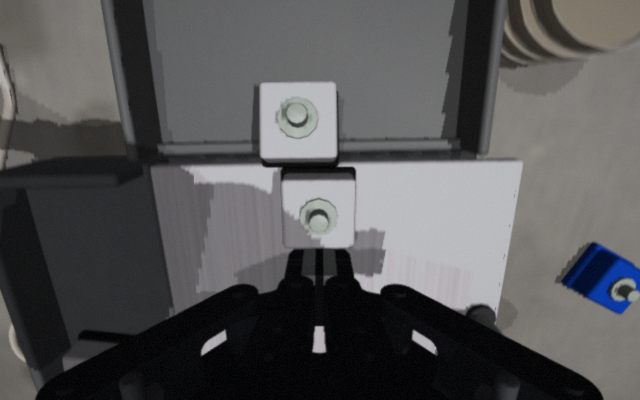

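step_arm(
  commands=[
    [[1, -0.05, 0.6, 0, 0], [1, -0.1, 1.2, 0, 0], [1, -0.2, 1.8, 0, 0], [1, -0.25, 2.4, 0, 0], [1, -0.3, 3, 0, 0], [1, -0.35, 3.6, 0, 0], [1, -0.4, 4.2, 0, 0], [1, -0.5, 4.8, 0, 0], [1, -0.55, 5.4, 0, 0], [1, -0.55, 5.6, 0, 0]],
  ],
)

```text
t: 13.4
tool_pos: [539.0, 42.9, 45.0]
eef_rot: [-0.706, 0.707, 0.039, -0.032]
contact_force: [0.2, -0.5, -1.0]
opening: -0.003
```

```bash
python3 snap.py m wrist side
```

```text
t 13.4 pos [539.   42.9  45. ] yaw 0.1 F [ 0.2 -0.5 -1. ] op -0.002946146541531165
```

View pics/wrist_m.png

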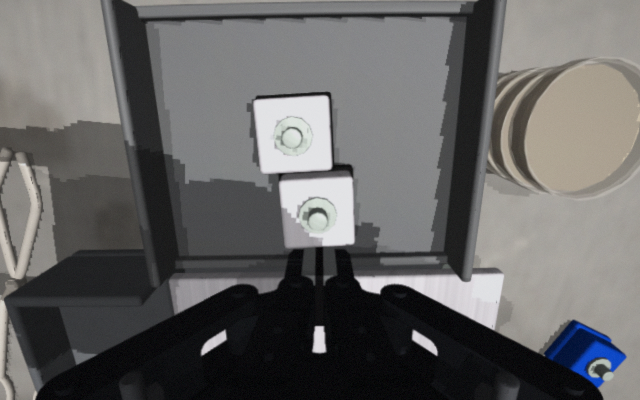

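step_arm(
  commands=[
    [[1, 0.1, -0.8, 0, 0], [1, 0.2, -2, 0, 0], [1, 0.3, -2.5, 1.5, 0], [1, 0.3, -2.5, 4.5, 0], [1, 0.3, -2.5, 8, 0], [1, 0.3, -2.5, 12, 0], [1, 0.3, -2.5, 16, 0], [1, 0.3, -2.5, 20, 0], [1, 0.3, -2.5, 20, 0], [1, 0.3, -2.5, 20, 0]],
  ],
)

```text
t: 14.33
tool_pos: [543.9, 16.0, 248.0]
eef_rot: [-0.705, 0.707, 0.041, -0.029]
contact_force: [0.1, -0.6, -1.2]
opening: 0.001
```

```bash
python3 snap.py n wrist scene side; python3 -c "
import cv2
im=cv2.imread('pics/side_n.png');cv2.imwrite('pics/side_nc.png',cv2.resize(im[170:330,235:395],None,fx=3.7,fy=3.7,interpolation=cv2.INTER_CUBIC))"
```

```text
t 14.3333 pos [543.9  16.  248. ] yaw 0.099 F [ 0.1 -0.6 -1.2] op 0.0011497735832092194
```

View pics/wrist_n.png

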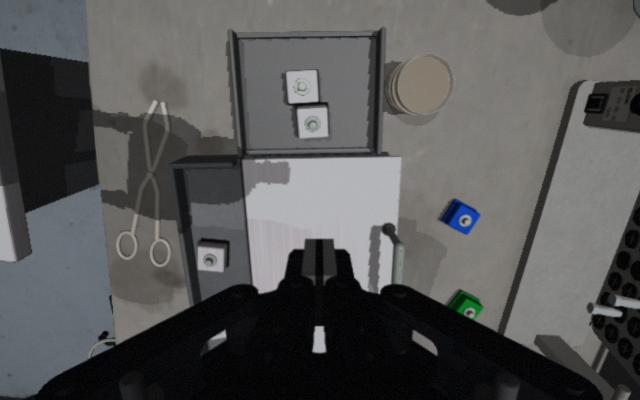

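View pics/side_nc.png

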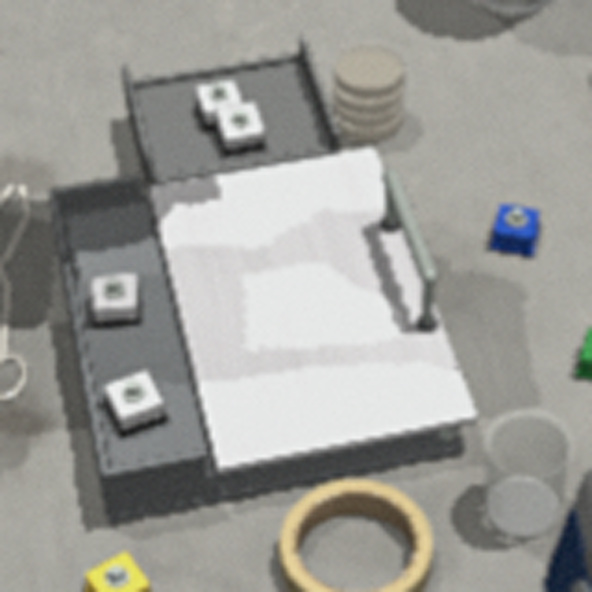

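Run:
```python
from workcell import env
from h import *
S=np.load("S.npy")
d=lambda p:(p-[S[0],S[1],0])@np.array([[np.cos(S[2]),-np.sin(S[2]),0],[np.sin(S[2]),np.cos(S[2]),0],[0,0,1]])
c=cam(env.camera_params("side"))
cr=lambda u,v:(235+(u+.5)/3.7-.5,170+(v+.5)/3.7-.5)
for p in [(240,120),(218,93)]: print((d(onz(c,cr(*p),60))-[73,201,0]).round(1))
```

```text
[  2.6 -30.9  60. ]
[-8.2  3.9 60. ]
```

```bash
python3 -c "
from workcell import env
print(env.read_state()['dq'].round(3));print(env.finish_job())"
```

```text
[ 0.006  0.013  0.01   0.001 -0.     0.003]
the job is handed in; nothing more can be done
None
```

I raised the plate by its bar to the stop, lowered it level, swept the two good feet into the side tray, and handed the job in at about 14 s of the 54 s allowed. No verdict was reported.

- **Test:** the stop showed as a jump to about 33 N on the wrist. Two feet slid into the trough and two stayed on the plate. I lowered it until it pressed on its lower stop at about 22 N, and its corners matched the first picture.
- **Sweep:** one push with the shut fingers took both good feet over the open side, never lifted.
- **Feet in the tray:** the side camera puts them about (+3, −31) mm and (−8, +4) mm from the tray's centre. The limits are 62 mm in x and 45 mm in y. The tray's centre in x is my own estimate from the pictures.
- **Feet in the trough:** they lie about 43 mm past the hinge line (at least 15 mm is needed). I measured this before the sweep, and they look unmoved in the last picture.
- **Everything else:** the plate looks level in the last picture. The petri stack, tape roll, beaker and coloured look-alikes look unmoved. I did not recheck the marker's position. The gripper ended clear, about 25 cm above the bench.

Two checks disagreed:
- The wrist camera put the feet 8 to 10 mm further along y than the side camera in one picture, which I put down to the arm still moving. I used the side camera's values.
- The nearer foot in the tray is at about −21 mm in y going by where the fingers stopped, against −31 mm by the side camera. Both are inside the limit.

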